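Tuck the loose tray back beside the stack

ROBOT

A 6-joint arm with a two-finger parallel gripper is mounted at the origin on the work surface. World frame = base frame: x ahead of the robot, y to its left, z up, the work surface at z = 0. Lengths are in mm, angles in degrees, forces in N, time in s.
With the tool pointing down it reaches from about 325 to 750 mm from the base axis. Payload 7.6 kg.
Tool frame: the origin (TCP) lies on the centre line of the jaws, within the pads' length; the fingertips stand env.finger_overhang ahead of it and the grasp point (between the pads) lies 5 mm behind it (env.finger_overhang is the distance from the TCP to the fingertips, in mm); z points along the fingers, y is the direction in which the jaws open and shut (so a half turn about z gives the same grasp; the last joint's range is limited). The gripper opens to 85 mm and grips with 20 to 120 N. Pads are 22 mm wide; open, the fingers measure 114 mm over their backs; the gripper's body (76 mm by 85 mm) begins 54 mm behind the grasp point. The pads swing forward as they close: fully open they stand 13 mm farther back than shut.
Start: joints at [71.144, 2.991, 80.254, -0, 96.75, -4.028], TCP at [134.34, 507.54, 245.323] pointing down, gripper open.
Joint ranges: [-166.34, 166.34], [-52.06, 124.39], [6.96, 135.62], [-60.46, 240.46], [14.63, 156.25], [-167.68, 167.68]. Speed limits (degrees/s): [147.25, 147.25, 172.46, 180, 180, 180].

INTERFACE

Orientations are given as a 3x3 rotation matrix whose columns are the frame's x, y, z axes.
In Python, from plant import env, imaging gives the robot as it stands.
- The arm moves only by the tool arm_command, never from a script. Its argument "deltas" is a list that holds one entry, the list of rows, each a list of 7 numbers: the turn, a rotation vector about the tool's x, y, z in rad, then the shift along the tool's x, y, z in m, then the finger opening in m, from 0 to 0.0854. In form: [[[rx, ry, rz, tx, ty, tz, hand], ...]]. A call has 1 to 12 rows; each row shifts and turns the commanded pose from where the row before left it, along the tool's axes as they then stand; what a row does not reach is not made up. A row lasts 1/10 s, in which the tool goes at most 50 mm and 8.59 degrees, less where a joint would pass 70% of its speed; a pose out of reach is approached as far as the arm can. A call with a gripper value outside its range is refused whole. The fingers move at their own pace and stop on an object; "force" is the grip in N (left out, the last holds). Time passes only in rows, so rows that do not move let the fingers close. It gives the time, the measured TCP pose, the force and the opening at its end, in the units of the state.
- env.read_state(): the state, without advancing time (a new reading comes with each control period).
- imaging.camera(name): name is "scene" or "top" or "wrist"; returns a dict with "frame" (480x640x3 uint8, red, green, blue), "range_z" (480x640 float32, mm along the optical axis (not along the pixel's ray), 0 where there is no reading), "camera_matrix" (3x3 intrinsics, pixels), "xyz" and "attitude" of the camera in the world. Camera axes: x right, y down, z forward; pixel columns grow to the right and rows downward; lengths in mm; the calibration is good to about 2 mm. A picture is of the moment at which its call begins.
- env.job_done(): hands the job in, once; it reports no verdict.
The state is a dict: "t": time; "joint_pos": joint angles; "qvel": joint speeds; "joint_torque": joint torques, N m; "ee_pos": TCP position; "orientation": TCP orientation; "ft_force": force on the tool from outside, world axes, zero at the start; "moment": the same for the moment, N m; "opening": opening from 0.0 (shut) to 1.0 (fully open).
Only numpy, scipy, OpenCV 4.12 (cv2) and the standard library are available. Lean on these libraries where they do the work, as an engineer would, in place of code of your own. Each camera call takes 0.05 s, during which the arm holds its last target. There are 200 camera calls.

TASK

The loose smoky tray has been left pulled out and askew on the cart. With the fingertips, gently push it along the surface until its back sits flat against the low white rail along the back of the cart and its side sits flat against the stack of three trays, square with both and with its things still in it. Do not grip or lift the tray, do not touch the things lying in it or knock the stamp over, and leave everything else on the cart where it stands.

Things in the scene. Friction and masses are not known exactly. Their poses are not given: they have to be found in the camera images.
- tray: the loose tray to push: open-topped smoky acrylic, 150 deep (its x) x 180 wide (its y) x 52 high (mm), walls 3 thick, on four rubber feet 4 high; the wall on the robot's side (-x) is scooped down to 38 high over its middle 92 mm. About 0.24 kg empty plus 0.22 kg of contents; slides with a few newtons. Origin: centre of its underside on the surface; +x points to its back wall, +y to its left.
- rail: fixed straight white upstand with a grey edge strip along its top, along the back of the cart, 41 mm high, 16 mm thick, 1.3 m long along its y. Origin: middle of its front (robot-side) face at surface level; +x points away from the robot, so its face is its plane x = 0.
- stack: fixed stack of three trays of the same make, 150 deep (its x) x 180 wide (its y) x 156 mm high, its back at the rail and square with it, standing either on the left or on the right. It does not shift when pushed. Origin: centre of its underside; axes as the rail's. The free side to push the tray against is the one facing the middle of the cart, 90 mm from its origin.
- printer: fixed grey and white label printer, 150 deep x 180 wide x 145 mm high, its back at the rail on the other side of the gap from the stack. Not to be used. Origin: centre of its underside.
- mouse: grey computer mouse lying in the tray in its +y half, 100 x 58 x 35 mm, long along its x. Origin: centre of its underside.
- stamp: wooden block stamp standing upright in the tray near the middle of its back half: block 30 x 46 x 20 mm with a turned handle, 68 mm high in all, so its top is 76 mm above the cart. Origin: centre of its underside.
- highlighter: yellow flat-sided highlighter with black cap lying in the tray along its -y wall, 116 x 22 x 13 mm, long along its x. Origin: about its middle, on its underside.
- remover: chrome staple remover lying in the tray in front of the stamp, 52 x 20 x 30 mm. Origin: centre of its underside.
- stapler: black desk stapler on the cart to one side, 145 x 36 x 55 mm, long along its x. Origin: centre of its underside. Loose.
- tape: black tape dispenser on the cart to one side, 135 x 58 x 80 mm, long along its x. Origin: centre of its underside. Loose.
- mug: white mug on the cart to one side, 80 mm across, 92 mm high, handle at its +y. Origin: centre of its underside. Loose.
- notes: cube of note paper on the cart to one side, 76 x 76 x 36 mm. Origin: centre of its underside. Loose.

How it is judged:
By the outcome, as a careful person would: the job done as asked, in the order asked, and still so for the second after the job is handed in, with the robot touching nothing.
It also fails if it takes over 64 s, if anything falls off the work surface, if the arm or the gripper's body presses on something with over 40 N, if the wrist force passes 120 N, or if a joint passes its speed limit or range.

## Working session

There is one attempt and no reset: what is moved stays moved. The work goes in short steps, Python scripts to look and compute and a tool call to move; the robot and the scene stay as the last step left them, time stands still between calls to the robot, and variables do not carry over. Pictures are saved under pics/ and viewed, about 8 in all and at most 12, crops included, and the job is handed in when it is done.

Besides the shell and the picture viewer there is one more tool, called after "Emit:" as name(argument=value, ...), one argument or row to a line, values as JSON. arm_command: Moves the arm, as the interface text tells. Its arguments: {"type":"object","properties":{"deltas":{"type":"array"},"force":{"type":"number"}},"required":["deltas"]}

```bash
mkdir -p pics; ls; cat > h.py <<'E'
import numpy as np,cv2
from plant import env,imaging
def snap(n,name):
    c=imaging.camera(n); cv2.imwrite(f'pics/{name}.png',cv2.cvtColor(c['frame'],cv2.COLOR_RGB2BGR)); np.savez(f'pics/{name}.npz',**c); return c
def cloud(c):
    K=np.array(c['camera_matrix']);R=np.array(c['attitude']);p=np.array(c['xyz']);d=c['range_z']
    v,u=np.mgrid[:480,:640]
    P=np.stack([(u-K[0,2])/K[0,0]*d,(v-K[1,2])/K[1,1]*d,d],-1)
    W=P@R.T+p; W[d<=0]=np.nan; return W
def ray(c,u,v,z):
    K=np.array(c['camera_matrix']);R=np.array(c['attitude']);p=np.array(c['xyz'])
    d=R@np.array([(u-K[0,2])/K[0,0],(v-K[1,2])/K[1,1],1]); return p+d*(z-p[2])/d[2]
E
python3 - <<'E'
from h import *
a=snap('scene','s0');b=snap('top','t0')
for c in(a,b):print(c['xyz'],c['attitude'],c['camera_matrix'])
print(env.finger_overhang,env.read_state())
E
```

```text
pics
[ 955.82412842 -561.6325289   861.81201994] [[ 0.79213231  0.46203324 -0.39881286]
 [ 0.6101732  -0.58376904  0.53563269]
 [ 0.0146655  -0.66763687 -0.74434262]] [[461.1326456    0.         319.01333442]
 [  0.         461.1326456  243.55750343]
 [  0.           0.           1.        ]]
[3.50490116e+02 9.90017675e-01 1.17855036e+03] [[ 0.01265884 -0.98986327  0.14145834]
 [-0.99985139 -0.01087493  0.01337685]
 [-0.0117029  -0.14160665 -0.98985383]] [[490.84045465   0.         319.77462636]
 [  0.         490.84045465 236.84116046]
 [  0.           0.           1.        ]]
14.0 {'t': 0.1, 'joint_pos': array([ 7.11445782e+01,  3.02285947e+00,  8.03031804e+01,  3.42183260e-04,
        9.67496184e+01, -4.02736123e+00]), 'qvel': array([ 0.03361845, -0.16686286, -0.14223324,  0.00753356, -0.00442512,
       -0.07436249]), 'joint_torque': array([ 1.04712082e-03, -3.82581174e+01, -3.60986102e+01, -7.79557035e-05,
        4.75298482e-03,  5.96068867e-05]), 'ee_pos': array([134.25538478, 507.3080167 , 244.59892829]), 'orientation': array([[-9.66698325e-01,  2.55918269e-01, -4.32368418e-04],
       [ 2.55918616e-01,  9.66697525e-01, -1.24770685e-03],
       [ 9.86585003e-05, -1.31680725e-03, -9.99999128e-01]]), 'ft_force': array([0.3781135 , 0.01332068, 1.09523321]), 'moment': array([ 0.03428186,  0.00873575, -0.01008443]), 'opening': 0.9993099726168493}
```

View pics/t0.png

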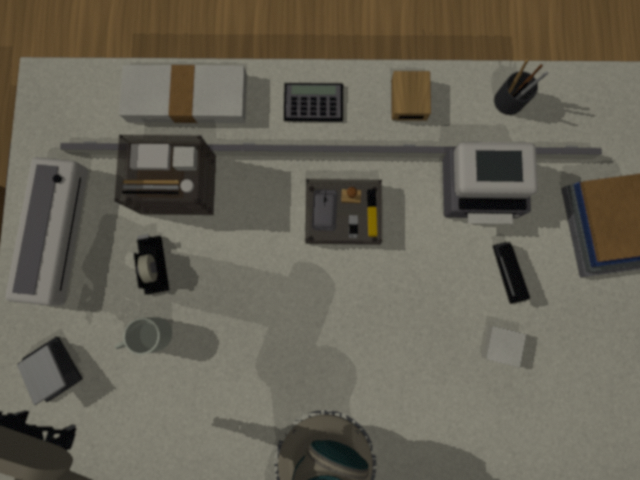

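View pics/s0.png

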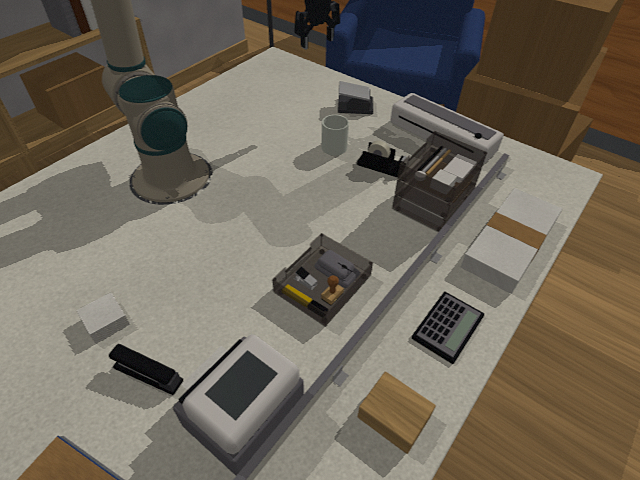

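The top view shows the tray at about (343,212), the rail along row ~150, the stack on the left (+y) at (165,175), the printer at (490,180), and the tape and mug at left. In the scene view the contents are upright and in place.

```bash
cat > meas.py <<'E'
from h import *
def fitline(P,ax):  # fit P[1-ax] as fn of P[ax], robust
    a=P[:,ax];b=P[:,1-ax];k=np.ones(len(a),bool)
    for _ in range(6):
        q=np.polyfit(a[k],b[k],1);r=b-np.polyval(q,a);k=abs(r)<max(1.5,2*r[k].std())
    return q,r[k].std(),k.sum()
def tray(c,uv):
    hsv=cv2.cvtColor(c['frame'],cv2.COLOR_RGB2HSV)
    return hsv
def depthrep(c):
    W=cloud(c);x,y,z=W[...,0],W[...,1],W[...,2]
    m=(abs(z-41)<6)&(x>480)&(x<680)&(abs(y)<150)
    return W
E
python3 - <<'E'
from meas import *
c=np.load('pics/t0.npz');W=cloud(c);x,y,z=[W[...,i] for i in range(3)]
np.set_printoptions(precision=1,suppress=True,linewidth=200)
for v in(150,160,180,190,212,235):
    print(v,[(u,*W[v,u].round(0)) for u in (100,130,165,205,213,220,300,307,320,343,378,382,400,450,490)])
rim=(abs(z-52)<5)&(x>350)&(x<580)&(abs(y)<130)
print('rim',rim.sum(),W[rim].min(0) if rim.any() else 0,W[rim].max(0) if rim.any() else 0)
P=W[rim][:,:2].astype(np.float32)
if len(P)>5: print(cv2.minAreaRect(P))
g=cv2.cvtColor(c['frame'],cv2.COLOR_RGB2GRAY)
print(g[212,296:392]);print(g[165:255,343]);print(g[140:165,260]);print(g[180,200:225])
I=cv2.resize(c['frame'][120:260,100:500],None,fx=2,fy=2,interpolation=cv2.INTER_CUBIC)
E
```

```text
150 [(100, np.float64(721.0), np.float64(553.0), np.float64(35.0)), (130, np.float64(696.0), np.float64(446.0), np.float64(114.0)), (165, np.float64(692.0), np.float64(362.0), np.float64(129.0)), (205, np.float64(699.0), np.float64(278.0), np.float64(109.0)), (213, np.float64(721.0), np.float64(275.0), np.float64(44.0)), (220, np.float64(722.0), np.float64(259.0), np.float64(41.0)), (300, np.float64(723.0), np.float64(67.0), np.float64(41.0)), (307, np.float64(723.0), np.float64(50.0), np.float64(43.0)), (320, np.float64(723.0), np.float64(18.0), np.float64(42.0)), (343, np.float64(724.0), np.float64(-37.0), np.float64(42.0)), (378, np.float64(724.0), np.float64(-120.0), np.float64(43.0)), (382, np.float64(725.0), np.float64(-130.0), np.float64(41.0)), (400, np.float64(725.0), np.float64(-173.0), np.float64(42.0)), (450, np.float64(711.0), np.float64(-281.0), np.float64(88.0)), (490, np.float64(692.0), np.float64(-352.0), np.float64(148.0))]
160 [(100, np.float64(707.0), np.float64(569.0), np.float64(-2.0)), (130, np.float64(667.0), np.float64(437.0), np.float64(132.0)), (165, np.flo
[... 4976 characters left out ...]
1  51  51  50  51  51  50  50  52  51  51  51  51  52  59  72  87  92  93  93  91  91  92  86  75  59  53  49  52  61  73  82  88  89  89  88  89  89  91  90]
[126 126 127 127 124 118 113 110 110 110 111 113 109 100  83  67  55  54  50  50  50  52  52  63  78  88  90  91  90  88  85  84  82  85  85  78  67  53  51  50  50  49  51  50  51  51  50  51  53
  53  53  54  52  52  53  51  54  53  54  52  50  52  52  51  51  51  51  51  54  52  53  52  53  53  50  45  40  37  49  65  82  88  90  91  98 113 123 126 128 128]
[108 107 107 102  89  76  68  67  65  66  63  69  74  72  76  79  84  85  87  93 107 117 122 122 118]
[29 30 30 31 34 33 31 31 31 32 31 30 33 37 51 71 84 87 88 89 89 88 89 89 89]
```

```bash
cat >> meas.py <<'E'
def edge(c,horiz,lo,hi,span,z,sign):
    """horiz: scan down columns in `span` for row edge in [lo,hi); sign of gradient; returns world line fit"""
    g=cv2.GaussianBlur(cv2.cvtColor(c['frame'],cv2.COLOR_RGB2GRAY),(3,3),0).astype(float)
    if not horiz:g=g.T
    pts=[]
    for s in range(*span):
        l=g[lo:hi,s]; d=np.maximum(sign*np.diff(l),0)
        k=int(d.argmax())
        if d[k]<4 or k in(0,len(d)-1): continue
        w=d[k-1:k+2]; e=lo+k+.5+(w[2]-w[0])/w.sum()
        pts.append(ray(c,s,e,z) if horiz else ray(c,e,s,z))
    P=np.array(pts)[:,:2]; q,sd,n=fitline(P,1 if horiz else 0)
    return P,q,sd,n
E
python3 - <<'E'
from meas import *
c=np.load('pics/t0.npz')
def show(nm,*a):
    P,q,sd,n=edge(c,*a); ax=1 if a[0] else 0
    print(nm,'deg %.2f'%np.degrees(np.arctan(q[0])),'mid',P.mean(0).round(1),'at0 %.1f'%q[1],'sd %.2f n %d/%d'%(sd,n,len(P)))
show('tray L z52',False,298,314,(185,240),52,-1)
show('tray R z52',False,374,388,(188,240),52,1)
show('tray F z4',True,236,254,(312,376),4,1)
show('tray B z56',True,172,186,(312,376),52,-1)
show('rail back z41',True,139,149,(225,440),41,-1)
show('rail foot z0',True,155,166,(225,295),0,1)
show('rail foot z0',True,155,166,(310,435),0,1)
show('stack R foot',False,206,222,(160,208),0,1)
w=imaging.camera('wrist');s=env.read_state();R=s['orientation']
print('cam in tool',R.T@(np.array(w['xyz'])-s['ee_pos']), R.T@np.array(w['attitude']))
E
```

```text
tray L z52 deg -0.30 mid [569.9  51.4] at0 54.3 sd 0.46 n 55/55
tray R z52 deg 5.58 mid [ 568.1 -123.5] at0 -179.0 sd 4.91 n 52/52
tray F z4 deg 0.18 mid [502.  -40.5] at0 502.3 sd 0.54 n 59/64
tray B z56 deg 0.25 mid [650.4 -37.9] at0 650.5 sd 0.62 n 64/64
rail back z41 deg 0.10 mid [737.1 -10. ] at0 736.9 sd 0.67 n 202/215
rail foot z0 deg -0.22 mid [711.6 156.8] at0 712.1 sd 0.26 n 55/60
rail foot z0 deg -0.06 mid [ 710.8 -110. ] at0 710.7 sd 0.70 n 123/125
stack R foot deg -0.20 mid [649.3 278.8] at0 281.1 sd 0.53 n 48/48
cam in tool [  78.43067801   -1.25503    -128.2397247 ] [[ 5.67469170e-04 -9.52034319e-01 -3.05990742e-01]
 [ 9.99999740e-01  4.04295341e-04  5.96638912e-04]
 [-4.44310089e-04 -3.05991001e-01  9.52034301e-01]]
```

Emit:
arm_command(
  deltas=[
    [[0, 0, 0.1312, 0, 0, 0, 0.0854], [0, 0, 0.1312, 0, 0, 0, 0.0854], [0, 0, 0.1312, 0, 0, 0, 0.0854], [0, 0, 0.1312, 0, 0, 0, 0.0854], [0, 0, 0.1312, 0, 0, 0, 0.0854], [0, 0, 0.1312, 0, 0, 0, 0.0854], [0, 0, 0.1312, 0, 0, 0, 0.0854], [0, 0, 0.1312, 0, 0, 0, 0.0854], [0, 0, 0.1312, 0, 0, 0, 0.0854], [0, 0, 0.1312, 0, 0, 0, 0.0854], [0, 0, 0, 0, 0, 0, 0.0854]],
  ],
)

```text
t: 1.25
ee_pos: [134.3, 507.4, 245.0]
orientation: [[0.001, 1.0, -0.0], [1.0, -0.001, -0.001], [-0.001, -0.0, -1.0]]
ft_force: [0.6, -0.7, 0.6]
opening: 1.006
```

Emit:
arm_command(
  deltas=[
    [[0, 0, 0, -0.015, 0.012, 0, 0.0854], [0, 0, 0, -0.03, 0.024, 0, 0.0854], [0, 0, 0, -0.03, 0.024, 0, 0.0854], [0, 0, 0, -0.03, 0.024, 0, 0.0854], [0, 0, 0, -0.03, 0.024, 0, 0.0854], [0, 0, 0, -0.03, 0.024, 0, 0.0854], [0, 0, 0, -0.03, 0.024, 0, 0.0854], [0, 0, 0, -0.03, 0.024, 0, 0.0854], [0, 0, 0, -0.03, 0.024, 0, 0.0854], [0, 0, 0, -0.03, 0.024, 0, 0.0854], [0, 0, 0, -0.03, 0.024, 0, 0.0854], [0, 0, 0, -0.03, 0.024, 0, 0.0854]],
  ],
)

```text
t: 2.45
ee_pos: [411.1, 161.1, 245.3]
orientation: [[-0.004, 1.0, 0.0], [1.0, 0.004, 0.0], [0.0, 0.0, -1.0]]
ft_force: [0.6, 1.4, 0.5]
opening: 0.997
```

Emit:
arm_command(
  deltas=[
    [[0, 0, 0, -0.03, 0.016, 0, 0.0854], [0, 0, 0, -0.03, 0.016, 0, 0.0854], [0, 0, 0, -0.03, 0.016, 0, 0.0854], [0, 0, 0, -0.03, 0.016, 0, 0.0854], [0, 0, 0, -0.03, 0.016, 0, 0.0854], [0, 0, 0, -0.03, 0.016, 0, 0.0854], [0, 0, 0, -0.03, 0.016, 0, 0.0854], [0, 0, 0, -0.03, 0.016, 0, 0.0854], [0, 0, 0, -0.03, 0.016, 0, 0.0854], [0, 0, 0, -0.03, 0.016, 0, 0.0854], [0, 0, 0, -0.03, 0, 0, 0.0854], [0, 0, 0, 0, 0, 0, 0.0854]],
  ],
)

```text
t: 3.65
ee_pos: [570.0, -170.6, 244.2]
orientation: [[0.0, 1.0, -0.002], [1.0, -0.0, -0.0], [-0.0, -0.002, -1.0]]
ft_force: [0.1, 0.8, 1.1]
opening: 0.996
```

```bash
python3 - <<'E'
from h import *
c=snap('wrist','w1');print(c['xyz'])
E
```

```text
[570.0445895  -93.30374214 372.56017904]
```

View pics/w1.png

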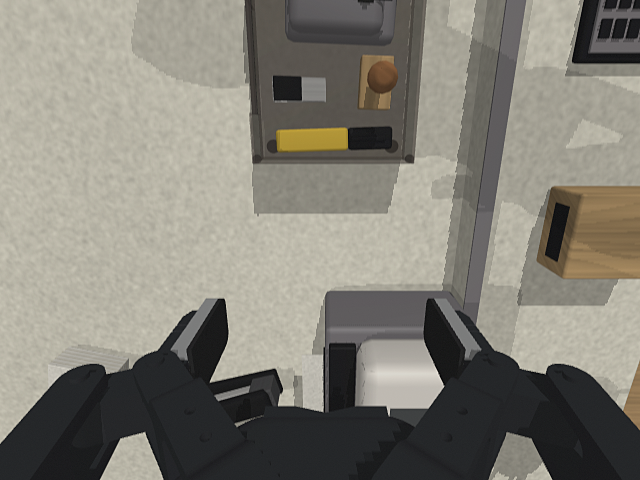

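The wrist view shows the tray's −y wall at row ~160 (corners (255,160) and (412,158)), the rail at right, and the printer below at row 290. I'll check tray yaw, rail yaw and the printer's position from this.

```bash
python3 - <<'E'
from meas import *
c=np.load('pics/w1.npz');np.set_printoptions(precision=1,suppress=True)
def show(nm,*a):
    P,q,sd,n=edge(c,*a)
    print(nm,'deg %.2f'%np.degrees(np.arctan(q[0])),'mid',P.mean(0).round(1),'sd %.2f n %d/%d'%(sd,n,len(P)))
show('tray R foot',True,154,172,(262,385),4,1)
show('tray front z52',False,240,256,(20,150),52,-1)
show('rail top front z41',False,490,515,(20,150),41,-1)
show('rail top back z41',False,508,530,(20,120),41,1)
show('rail foot',False,455,500,(20,110),0,-1)
for v,u in((100,500),(60,505),(100,480),(100,470),(100,460),(300,400),(292,340),(160,255),(158,412)):
    print(u,v,cloud(c)[v,u])
print(c['frame'][100,440:530,1])
E
```

```text
tray R foot deg 89.92 mid [ 566.7 -131.9] sd 23.00 n 117/123
tray front z52 deg 70.83 mid [502.2 -60.6] sd 29.63 n 130/130
rail top front z41 deg -67.91 mid [719.3 -39.7] sd 18.37 n 82/82
rail top back z41 deg -86.37 mid [736.6 -42.3] sd 20.37 n 89/89
rail foot deg 68.65 mid [709.8 -36.5] sd 23.19 n 90/90
500 100 [727.7 -71.3  40.2]
505 60 [726.3 -38.8  41.5]
480 100 [720.5 -69.6  14.1]
470 100 [715.9 -68.7   1. ]
460 100 [706.6 -68.6  -1.4]
400 300 [ 652.8 -279.2   31.3]
340 292 [ 586.5 -280.    10.6]
255 160 [ 504.2 -123.8   50.5]
412 158 [ 649.  -121.8   52.2]
[161 160 161 162 165 165 166 163 162 162 162 164 167 167 168 166 165 162
 165 166 165 164 164 168 101 108 112 113 116 116 116 115 114 114 113  99
  99  98  98  99 101 100 101 101 101 102 101  99  96 100 108 104  50  96
  93  92  91  92  92  92  92  91  92  92  92  91  92  92  92  87  97 173
 164 163 162 160 160 160 158 159 158 155 152 152 151 155 155 156 158 159]
```

Emit:
arm_command(
  deltas=[
    [[0, 0, 0, 0, 0.003, 0.03, 0.0854], [0, 0, 0, 0, 0.003, 0.03, 0.0854], [0, 0, 0, 0, 0, 0.03, 0.0854], [0, 0, 0, 0, 0, 0.03, 0.0854], [0, 0, 0, 0, 0, 0.03, 0.0854], [0, 0, 0, 0, 0, 0.03, 0.0854], [0, 0, 0, 0, 0, 0.02, 0.0854], [0, 0, 0, 0, 0, 0.012, 0.0854], [0, 0, 0, 0, 0, 0.008, 0.0854], [0, 0, 0, 0, 0, 0, 0.0854]],
  ],
)

```text
t: 4.7
ee_pos: [576.2, -166.9, 24.9]
orientation: [[-0.001, 1.0, -0.001], [1.0, 0.001, 0.0], [0.0, -0.001, -1.0]]
ft_force: [0.4, -0.4, 0.1]
opening: 0.998
```

Emit:
arm_command(
  deltas=[
    [[0, 0, 0, 0.006, 0, 0, 0.0854], [0, 0, 0, 0.006, 0, 0, 0.0854], [0, 0, 0, 0.003, 0, 0, 0.0854], [0, 0, 0, 0.002, 0, 0, 0.0854], [0, 0, 0, 0.002, 0, 0, 0.0854], [0, 0, 0, 0.002, 0, 0, 0.0854], [0, 0, 0, 0.002, 0, 0, 0.0854], [0, 0, 0, 0.002, 0, 0, 0.0854], [0, 0, 0, 0.002, 0, 0, 0.0854], [0, 0, 0, 0.002, 0, 0, 0.0854], [0, 0, 0, 0.002, 0, 0, 0.0854], [0, 0, 0, 0.002, 0, 0, 0.0854]],
  ],
)

```text
t: 5.9
ee_pos: [576.3, -134.7, 25.3]
orientation: [[0.0, 1.0, 0.0], [1.0, -0.0, -0.001], [-0.001, 0.0, -1.0]]
ft_force: [0.3, -2.2, -0.1]
opening: 1.002
```

Emit:
arm_command(
  deltas=[
    [[0, 0, 0, 0.002, 0, 0, 0.0854], [0, 0, 0, 0.003, 0, 0, 0.0854], [0, 0, 0, 0.003, 0, 0, 0.0854], [0, 0, 0, 0.004, 0, 0, 0.0854], [0, 0, 0, 0.004, 0, 0, 0.0854], [0, 0, 0, 0.004, 0, 0, 0.0854], [0, 0, 0, 0.004, 0, 0, 0.0854], [0, 0, 0, 0.003, 0, 0, 0.0854], [0, 0, 0, 0.002, 0, 0, 0.0854], [0, 0, 0, 0.001, 0, 0, 0.0854], [0, 0, 0, 0, 0, 0, 0.0854]],
  ],
)

```text
t: 7.0
ee_pos: [576.4, -104.1, 25.3]
orientation: [[-0.0, 1.0, -0.0], [1.0, 0.0, 0.001], [0.001, -0.0, -1.0]]
ft_force: [0.0, -0.0, 0.1]
opening: 0.998
```

```bash
python3 - <<'E'
from h import *
c=snap('scene','s1');cv2.imwrite('pics/s1c.png',cv2.resize(cv2.cvtColor(c['frame'][180:420,160:480],cv2.COLOR_RGB2BGR),None,fx=2,fy=2))
print(env.read_state()['ft_force'],env.read_state()['ee_pos'])
E
```

```text
[-0.0895846   0.03940652  0.11704488] [ 576.36488368 -104.12325642   25.29754956]
```

View pics/s1c.png

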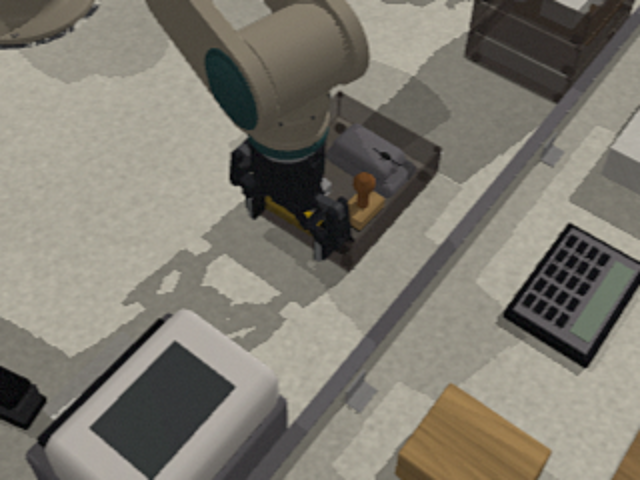

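The crop shows both fingertips outside the −y wall, around (255,205) and (325,250). The tray is moving squarely, and the stamp is upright at (363,190).

Emit:
arm_command(
  deltas=[
    [[0, 0, 0, 0.001, 0, 0, 0.0854], [0, 0, 0, 0.002, 0, 0, 0.0854], [0, 0, 0, 0.003, 0, 0, 0.0854], [0, 0, 0, 0.004, 0, 0, 0.0854], [0, 0, 0, 0.005, 0, 0, 0.0854], [0, 0, 0, 0.006, 0, 0, 0.0854], [0, 0, 0, 0.006, 0, 0, 0.0854], [0, 0, 0, 0.006, 0, 0, 0.0854], [0, 0, 0, 0.006, 0, 0, 0.0854], [0, 0, 0, 0.006, 0, 0, 0.0854], [0, 0, 0, 0.006, 0, 0, 0.0854], [0, 0, 0, 0.006, 0, 0, 0.0854]],
  ],
)

```text
t: 8.25
ee_pos: [576.4, -46.9, 25.3]
orientation: [[-0.0, 1.0, 0.0], [1.0, 0.0, 0.0], [0.0, 0.0, -1.0]]
ft_force: [-0.6, -2.1, -0.2]
opening: 1.0
```

Emit:
arm_command(
  deltas=[
    [[0, 0, 0, 0.006, 0, 0, 0.0854], [0, 0, 0, 0.006, 0, 0, 0.0854], [0, 0, 0, 0.006, 0, 0, 0.0854], [0, 0, 0, 0.006, 0, 0, 0.0854], [0, 0, 0, 0.006, 0, 0, 0.0854], [0, 0, 0, 0.006, 0, 0, 0.0854], [0, 0, 0, 0.006, 0, 0, 0.0854], [0, 0, 0, 0.006, 0, 0, 0.0854], [0, 0, 0, 0.006, 0, 0, 0.0854], [0, 0, 0, 0.006, 0, 0, 0.0854], [0, 0, 0, 0.006, 0, 0, 0.0854], [0, 0, 0, 0.006, 0, 0, 0.0854]],
  ],
)

```text
t: 9.45
ee_pos: [576.3, 25.1, 25.3]
orientation: [[-0.0, 1.0, -0.0], [1.0, 0.0, 0.0], [0.0, -0.0, -1.0]]
ft_force: [0.5, -3.3, -0.0]
opening: 1.001
```

Emit:
arm_command(
  deltas=[
    [[0, 0, 0, 0.006, 0, 0, 0.0854], [0, 0, 0, 0.006, 0, 0, 0.0854], [0, 0, 0, 0.006, 0, 0, 0.0854], [0, 0, 0, 0.006, 0, 0, 0.0854], [0, 0, 0, 0.005, 0, 0, 0.0854], [0, 0, 0, 0.004, 0, 0, 0.0854], [0, 0, 0, 0.003, 0, 0, 0.0854], [0, 0, 0, 0.002, 0, 0, 0.0854], [0, 0, 0, 0.001, 0, 0, 0.0854], [0, 0, 0, 0, 0, 0, 0.0854]],
  ],
)

```text
t: 10.45
ee_pos: [576.3, 63.8, 25.3]
orientation: [[-0.0, 1.0, -0.0], [1.0, 0.0, 0.0], [0.0, -0.0, -1.0]]
ft_force: [0.3, -1.0, -0.4]
opening: 1.0
```

```bash
python3 - <<'E'
from h import *
c=snap('scene','s2');cv2.imwrite('pics/s2c.png',cv2.resize(cv2.cvtColor(c['frame'][100:340,220:540],cv2.COLOR_RGB2BGR),None,fx=2,fy=2))
w=snap('wrist','w2')
print(env.read_state()['ft_force'],env.read_state()['ee_pos'])
E
```

```text
[-0.39124795 -0.72076658 -0.06147817] [576.34204267  63.73933535  25.28450549]
```

View pics/s2c.png

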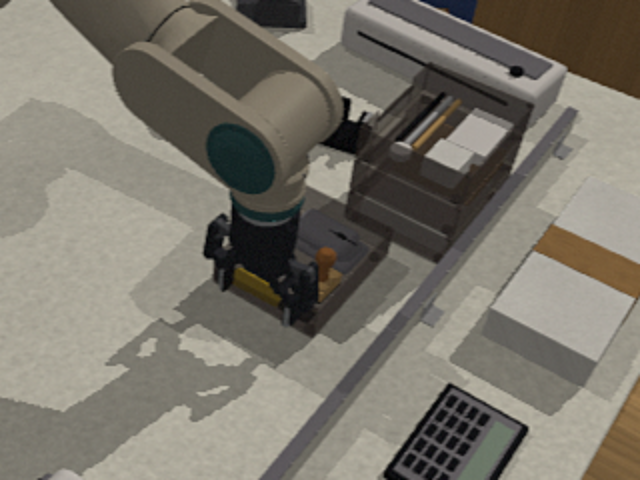

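The crop shows the tray squared up with about a 20 mm gap to the stack, and the stamp upright at (325,262). Next I back off and go round to the front.

Emit:
arm_command(
  deltas=[
    [[0, 0, 0, -0.005, 0, 0, 0.0854], [0, 0, 0, -0.015, 0, 0, 0.0854], [0, 0, 0, -0.015, 0, 0, 0.0854], [0, 0, 0, 0, -0.02, 0, 0.0854], [0, 0, 0, 0, -0.03, 0, 0.0854], [0, 0, 0, 0, -0.03, 0, 0.0854], [0, 0, 0, 0, -0.03, 0, 0.0854], [0, 0, 0, 0, -0.03, 0, 0.0854], [0, 0, 0, 0, -0.025, 0, 0.0854], [0, 0, 0, 0, 0, 0, 0.0854]],
  ],
)

```text
t: 11.55
ee_pos: [408.8, 27.7, 24.7]
orientation: [[0.001, 1.0, -0.002], [1.0, -0.001, 0.0], [0.0, -0.002, -1.0]]
ft_force: [-0.5, 0.8, -0.5]
opening: 1.002
```

Emit:
arm_command(
  deltas=[
    [[0, 0, -0.1428, 0, 0, 0, 0.0854], [0, 0, -0.1428, 0, 0, 0, 0.0854], [0, 0, -0.1428, 0, 0, 0, 0.0854], [0, 0, -0.1428, 0, 0, 0, 0.0854], [0, 0, -0.1428, 0, 0, 0, 0.0854], [0, 0, -0.1428, 0, 0, 0, 0.0854], [0, 0, -0.1428, 0, 0, 0, 0.0854], [0, 0, -0.1428, 0, 0, 0, 0.0854], [0, 0, -0.1428, 0, 0, 0, 0.0854], [0, 0, -0.1428, 0, 0, 0, 0.0854], [0, 0, -0.1428, 0, 0, 0, 0.0854], [0, 0, 0, 0, 0, 0, 0.0854]],
  ],
)

```text
t: 12.75
ee_pos: [412.1, 27.8, 25.6]
orientation: [[-1.0, -0.0, 0.001], [-0.0, 1.0, 0.0], [-0.001, 0.0, -1.0]]
ft_force: [0.2, 0.5, -0.7]
opening: 0.995
```

```bash
python3 - <<'E'
from meas import *
c=snap('top','t1');s=env.read_state();print(s['ee_pos'],s['orientation'])
W=cloud(c);z=W[...,2];m=(abs(z-52)<5)&(W[...,0]>480)&(W[...,0]<680)&(W[...,1]>40)&(W[...,1]<268)
P=W[m][:,:2];print(m.sum(),P.min(0),P.max(0),cv2.minAreaRect(P.astype(np.float32)))
cv2.imwrite('pics/t1c.png',cv2.resize(cv2.cvtColor(c['frame'][110:310,100:400],cv2.COLOR_RGB2BGR),None,fx=2,fy=2))
E
```

```text
[411.95576288  27.95932887  25.50402287] [[-9.99992332e-01  3.85511444e-03  6.89054820e-04]
 [ 3.85516353e-03  9.99992566e-01  6.99182155e-05]
 [-6.88780155e-04  7.25740983e-05 -9.99999760e-01]]
412 [501.46745185  73.36117467] [653.39190917 254.27581309] ((577.446533203125, 163.76942443847656), (181.01495361328125, 151.63308715820312), 89.87777709960938)
```

View pics/t1c.png

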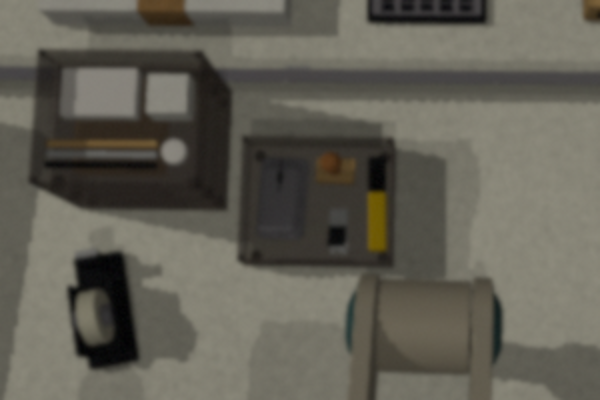

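The crop shows the tray square at centre (577,164), with its contents in place and the rail about 67 mm away. The gap to the stack is about 24 mm. Now I line up at y≈164 and push +x.

Emit:
arm_command(
  deltas=[
    [[0, 0, 0, 0, 0.02, 0, 0.0854], [0, 0, 0, 0, 0.03, 0, 0.0854], [0, 0, 0, 0, 0.03, 0, 0.0854], [0, 0, 0, 0, 0.03, 0, 0.0854], [0, 0, 0, 0, 0.02, 0, 0.0854], [0, 0, 0, -0.01, 0.006, 0, 0.0854], [0, 0, 0, -0.02, 0, 0, 0.0854], [0, 0, 0, -0.02, 0, 0, 0.0854], [0, 0, 0, -0.01, 0, 0, 0.0854], [0, 0, 0, -0.005, 0, 0, 0.0854], [0, 0, 0, 0, 0, 0, 0.0854]],
  ],
)

```text
t: 13.9
ee_pos: [476.5, 164.3, 25.1]
orientation: [[-1.0, 0.002, -0.0], [0.002, 1.0, 0.0], [0.0, 0.0, -1.0]]
ft_force: [0.3, -0.5, -0.5]
opening: 1.0
```

Emit:
arm_command(
  deltas=[
    [[0, 0, 0, -0.002, 0, 0, 0.0854], [0, 0, 0, -0.002, 0, 0, 0.0854], [0, 0, 0, -0.002, 0, 0, 0.0854], [0, 0, 0, -0.002, 0, 0, 0.0854], [0, 0, 0, -0.002, 0, 0, 0.0854], [0, 0, 0, -0.002, 0, 0, 0.0854], [0, 0, 0, -0.002, 0, 0, 0.0854], [0, 0, 0, -0.003, 0, 0, 0.0854], [0, 0, 0, -0.003, 0, 0, 0.0854], [0, 0, 0, -0.004, 0, 0, 0.0854], [0, 0, 0, -0.004, 0, 0, 0.0854], [0, 0, 0, -0.004, 0, 0, 0.0854]],
  ],
)

```text
t: 15.1
ee_pos: [508.6, 164.5, 25.2]
orientation: [[-1.0, 0.0, -0.0], [0.0, 1.0, -0.0], [0.0, -0.0, -1.0]]
ft_force: [-3.6, 0.1, 1.3]
opening: 1.002
```

Emit:
arm_command(
  deltas=[
    [[0, 0, 0, -0.005, 0, 0, 0.0854], [0, 0, 0, -0.005, 0, 0, 0.0854], [0, 0, 0, -0.005, 0, 0, 0.0854], [0, 0, 0, -0.004, 0, 0, 0.0854], [0, 0, 0, -0.004, 0, 0, 0.0854], [0, 0, 0, -0.003, 0, 0, 0.0854], [0, 0, 0, -0.003, 0, 0, 0.0854], [0, 0, 0, -0.002, 0, 0, 0.0854], [0, 0, 0, -0.001, 0, 0, 0.0854], [0, 0, 0, 0, 0, 0, 0.0854]],
  ],
)

```text
t: 16.1
ee_pos: [540.6, 164.5, 25.3]
orientation: [[-1.0, 0.0, 0.001], [0.0, 1.0, 0.0], [-0.001, 0.0, -1.0]]
ft_force: [-0.0, 0.4, -0.2]
opening: 0.997
```

```bash
cat >> meas.py <<'E'
def where():
    c=imaging.camera('top');s=env.read_state();print(s['t'],s['ee_pos'].round(1),s['ft_force'].round(1))
    W=cloud(c);z=W[...,2];m=(abs(z-52)<5)&(W[...,0]>480)&(W[...,0]<730)&(W[...,1]>40)&(W[...,1]<274)&((W[...,0]<714)|(z>50))
    P=W[m][:,:2];print(m.sum(),P.min(0),P.max(0),cv2.minAreaRect(P.astype(np.float32)));return c
E
python3 -c "
from meas import *
where()"
```

```text
16.15 [540.6 164.5  25.3] [-0.7 -0.5 -0.2]
286 [530.29313584  73.22176979] [702.23353352 253.76935024] ((617.202392578125, 162.47579956054688), (171.43035888671875, 179.1162872314453), 1.3587455749511719)
```

Emit:
arm_command(
  deltas=[
    [[0, 0, 0, -0.002, 0, 0, 0.0854], [0, 0, 0, -0.002, 0, 0, 0.0854], [0, 0, 0, -0.002, 0, 0, 0.0854], [0, 0, 0, -0.002, 0, 0, 0.0854], [0, 0, 0, -0.002, 0, 0, 0.0854], [0, 0, 0, -0.002, 0, 0, 0.0854], [0, 0, 0, -0.001, 0, 0, 0.0854], [0, 0, 0, -0.001, 0, 0, 0.0854], [0, 0, 0, -0.001, 0, 0, 0.0854]],
  ],
)

```text
t: 17.05
ee_pos: [555.4, 164.6, 25.3]
orientation: [[-1.0, -0.0, -0.0], [-0.0, 1.0, 0.0], [0.0, 0.0, -1.0]]
ft_force: [-3.0, -0.2, 1.0]
opening: 1.0
```

Emit:
arm_command(
  deltas=[
    [[0, 0, 0, -0.001, 0, 0, 0.0854], [0, 0, 0, -0.001, 0, 0, 0.0854]],
  ],
)

```text
t: 17.25
ee_pos: [557.4, 164.6, 25.4]
orientation: [[-1.0, -0.0, 0.0], [-0.0, 1.0, 0.0], [-0.0, 0.0, -1.0]]
ft_force: [-2.8, 0.5, 1.8]
opening: 0.998
```

Emit:
arm_command(
  deltas=[
    [[0, 0, 0, -0.001, 0, 0, 0.0854]],
  ],
)

```text
t: 17.35
ee_pos: [558.4, 164.6, 25.3]
orientation: [[-1.0, 0.0, 0.0], [0.0, 1.0, 0.0], [-0.0, 0.0, -1.0]]
ft_force: [-3.1, -0.1, 1.2]
opening: 0.996
```

Emit:
arm_command(
  deltas=[
    [[0, 0, 0, -0.001, 0, 0, 0.0854]],
  ],
)

```text
t: 17.45
ee_pos: [559.4, 164.6, 25.3]
orientation: [[-1.0, 0.0, 0.0], [0.0, 1.0, 0.0], [-0.0, 0.0, -1.0]]
ft_force: [-3.3, 0.3, 0.5]
opening: 1.0
```

Emit:
arm_command(
  deltas=[
    [[0, 0, 0, -0.001, 0, 0, 0.0854]],
  ],
)

```text
t: 17.55
ee_pos: [559.7, 164.6, 25.3]
orientation: [[-1.0, -0.0, -0.002], [-0.0, 1.0, -0.0], [0.002, -0.0, -1.0]]
ft_force: [-13.0, -0.6, 6.5]
opening: 1.001
```

Emit:
arm_command(
  deltas=[
    [[0, 0, 0, -0.0005, 0, 0, 0.0854]],
  ],
)

```text
t: 17.65
ee_pos: [559.7, 164.6, 25.3]
orientation: [[-1.0, -0.0, -0.004], [-0.0, 1.0, -0.0], [0.004, -0.0, -1.0]]
ft_force: [-13.0, -1.8, 8.9]
opening: 1.0
```

Emit:
arm_command(
  deltas=[
    [[0, 0, 0, -0.0005, 0, 0, 0.0854]],
  ],
)

```text
t: 17.75
ee_pos: [559.7, 164.6, 25.3]
orientation: [[-1.0, -0.0, -0.005], [-0.0, 1.0, -0.0], [0.005, -0.0, -1.0]]
ft_force: [-16.8, -1.4, 11.1]
opening: 1.002
```

Rail contact: about 13 N with the motion stopped. Now I back off, go round to the −y side, and push +y against the stack.

Emit:
arm_command(
  deltas=[
    [[0, 0, 0, 0.003, 0, 0, 0.0854], [0, 0, 0, 0.01, 0, 0, 0.0854], [0, 0, 0, 0.03, 0, 0, 0.0854], [0, 0, 0, 0.03, 0, 0, 0.0854], [0, 0, 0, 0.03, 0, 0, 0.0854], [0, 0, 0, 0.03, 0, 0, 0.0854], [0, 0, 0, 0.02, -0.02, 0, 0.0854], [0, 0, 0, 0, -0.03, 0, 0.0854], [0, 0, 0, 0, -0.03, 0, 0.0854], [0, 0, 0, 0, -0.03, 0, 0.0854], [0, 0, 0, 0, -0.03, 0, 0.0854], [0, 0, 0, 0, 0, 0, 0.0854]],
  ],
)

```text
t: 18.95
ee_pos: [409.1, 22.0, 25.7]
orientation: [[-1.0, 0.003, 0.002], [0.003, 1.0, -0.001], [-0.002, -0.001, -1.0]]
ft_force: [-0.1, -0.2, 0.1]
opening: 0.999
```

Emit:
arm_command(
  deltas=[
    [[0, 0, 0.1428, 0, 0, 0, 0.0854], [0, 0, 0.1428, 0, 0, 0, 0.0854], [0, 0, 0.1428, 0, 0, 0, 0.0854], [0, 0, 0.1428, 0, 0, 0, 0.0854], [0, 0, 0.1428, 0, 0, 0, 0.0854], [0, 0, 0.1428, 0, 0, 0, 0.0854], [0, 0, 0.1428, 0, 0, 0, 0.0854], [0, 0, 0.1428, 0, 0, 0, 0.0854], [0, 0, 0.1428, 0, 0, 0, 0.0854], [0, 0, 0.1428, 0, 0, 0, 0.0854], [0, 0, 0.1428, 0, 0, 0, 0.0854], [0, 0, 0, 0, 0, 0, 0.0854]],
  ],
)

```text
t: 20.15
ee_pos: [408.8, 24.9, 25.5]
orientation: [[0.001, 1.0, 0.001], [1.0, -0.001, 0.0], [0.0, 0.001, -1.0]]
ft_force: [0.6, 1.0, -0.5]
opening: 0.999
```

```bash
python3 -c "
from meas import *
c=where();print(env.read_state()['orientation'].round(4))"
```

```text
20.2 [408.8  24.9  25.5] [-0.7  0.5  0.1]
399 [570.30990646  73.06426157] [721.88380759 254.39404299] ((646.2840576171875, 163.5849609375), (151.25033569335938, 181.67254638671875), 0.29157909750938416)
[[-3.4e-03  1.0e+00  1.2e-03]
 [ 1.0e+00  3.4e-03  1.0e-04]
 [ 1.0e-04  1.2e-03 -1.0e+00]]
```

Emit:
arm_command(
  deltas=[
    [[0, 0, 0, 0, 0.02, 0, 0.0854], [0, 0, 0, 0, 0.03, 0, 0.0854], [0, 0, 0, 0, 0.03, 0, 0.0854], [0, 0, 0, 0, 0.03, 0, 0.0854], [0, 0, 0, 0, 0.03, 0, 0.0854], [0, 0, 0, 0, 0.03, 0, 0.0854], [0, 0, 0, 0, 0.03, 0, 0.0854], [0, 0, 0, 0.01, 0.02, 0, 0.0854], [0, 0, 0, 0.01, 0.01, 0, 0.0854], [0, 0, 0, 0.005, 0, 0, 0.0854], [0, 0, 0, 0, 0, 0, 0.0854]],
  ],
)

```text
t: 21.3
ee_pos: [638.0, 50.3, 24.9]
orientation: [[-0.003, 1.0, -0.001], [1.0, 0.003, 0.0], [0.0, -0.001, -1.0]]
ft_force: [-0.1, 0.0, -0.6]
opening: 1.0
```

Emit:
arm_command(
  deltas=[
    [[0, 0, 0, 0.004, 0, 0, 0.0854], [0, 0, 0, 0.003, 0, 0, 0.0854], [0, 0, 0, 0.002, 0, 0, 0.0854], [0, 0, 0, 0.002, 0, 0, 0.0854], [0, 0, 0, 0.002, 0, 0, 0.0854], [0, 0, 0, 0.002, 0, 0, 0.0854], [0, 0, 0, 0.002, 0, 0, 0.0854], [0, 0, 0, 0.002, 0, 0, 0.0854], [0, 0, 0, 0.002, 0, 0, 0.0854], [0, 0, 0, 0.002, 0, 0, 0.0854], [0, 0, 0, 0.002, 0, 0, 0.0854]],
  ],
)

```text
t: 22.4
ee_pos: [638.3, 74.5, 25.4]
orientation: [[0.0, 1.0, -0.0], [1.0, -0.0, -0.0], [-0.0, -0.0, -1.0]]
ft_force: [-1.8, -4.9, 1.2]
opening: 1.003
```

```bash
python3 -c "
from meas import *
s=env.read_state();print(s['ee_pos'],s['orientation'].round(4),s['ft_force'])"
```

```text
[638.33340728  74.52416787  25.35739833] [[ 1.e-04  1.e+00 -1.e-04]
 [ 1.e+00 -1.e-04 -2.e-04]
 [-2.e-04 -1.e-04 -1.e+00]] [-1.81891652 -4.93802385  1.2490362 ]
```

Emit:
arm_command(
  deltas=[
    [[0, 0, 0, 0.002, 0, 0, 0.0854], [0, 0, 0, 0.002, 0, 0, 0.0854], [0, 0, 0, 0.002, 0, 0, 0.0854], [0, 0, 0, 0.001, 0, 0, 0.0854]],
  ],
)

```text
t: 22.8
ee_pos: [638.3, 81.8, 25.3]
orientation: [[-0.0, 1.0, 0.0], [1.0, 0.0, 0.0], [0.0, 0.0, -1.0]]
ft_force: [-1.5, -4.7, 2.4]
opening: 0.998
```

Emit:
arm_command(
  deltas=[
    [[0, 0, 0, 0.001, 0, 0, 0.0854], [0, 0, 0, 0.001, 0, 0, 0.0854]],
  ],
)

```text
t: 23.0
ee_pos: [638.3, 83.5, 25.3]
orientation: [[0.0, 1.0, 0.0], [1.0, -0.0, -0.0], [-0.0, 0.0, -1.0]]
ft_force: [-2.6, -4.7, 2.0]
opening: 1.003
```

Emit:
arm_command(
  deltas=[
    [[0, 0, 0, 0.001, 0, 0, 0.0854]],
  ],
)

```text
t: 23.1
ee_pos: [638.3, 84.5, 25.3]
orientation: [[0.0, 1.0, -0.0], [1.0, -0.0, -0.0], [-0.0, -0.0, -1.0]]
ft_force: [-2.1, -4.1, 1.6]
opening: 0.995
```

Emit:
arm_command(
  deltas=[
    [[0, 0, 0, 0.001, 0, 0, 0.0854]],
  ],
)

```text
t: 23.2
ee_pos: [638.3, 85.5, 25.3]
orientation: [[0.0, 1.0, 0.0], [1.0, -0.0, -0.0], [-0.0, 0.0, -1.0]]
ft_force: [-2.1, -4.9, 2.0]
opening: 0.995
```

Emit:
arm_command(
  deltas=[
    [[0, 0, 0, 0.001, 0, 0, 0.0854]],
  ],
)

```text
t: 23.3
ee_pos: [638.3, 86.5, 25.3]
orientation: [[0.0, 1.0, -0.0], [1.0, -0.0, -0.0], [-0.0, -0.0, -1.0]]
ft_force: [-1.4, -4.2, 2.0]
opening: 0.999
```

Emit:
arm_command(
  deltas=[
    [[0, 0, 0, 0.001, 0, 0, 0.0854]],
  ],
)

```text
t: 23.4
ee_pos: [638.3, 87.5, 25.4]
orientation: [[0.0, 1.0, -0.0], [1.0, -0.0, -0.0], [-0.0, -0.0, -1.0]]
ft_force: [-1.3, -4.6, 2.9]
opening: 1.004
```

Emit:
arm_command(
  deltas=[
    [[0, 0, 0, 0.001, 0, 0, 0.0854]],
  ],
)

```text
t: 23.5
ee_pos: [638.3, 87.7, 25.4]
orientation: [[0.0, 1.0, -0.0], [1.0, -0.0, -0.002], [-0.002, -0.0, -1.0]]
ft_force: [-2.7, -10.2, 3.6]
opening: 1.002
```

Emit:
arm_command(
  deltas=[
    [[0, 0, 0, 0.0005, 0, 0, 0.0854]],
  ],
)

```text
t: 23.6
ee_pos: [638.3, 87.8, 25.4]
orientation: [[0.0, 1.0, -0.0], [1.0, -0.0, -0.002], [-0.002, -0.0, -1.0]]
ft_force: [-3.0, -12.0, 2.5]
opening: 1.001
```

Stack contact. I back off and check.

Emit:
arm_command(
  deltas=[
    [[0, 0, 0, -0.002, 0, 0, 0.0854], [0, 0, 0, -0.01, 0, 0, 0.0854], [0, 0, 0, -0.03, 0, 0, 0.0854], [0, 0, 0, -0.02, -0.02, 0, 0.0854], [0, 0, 0, 0, -0.03, 0, 0.0854], [0, 0, 0, 0, -0.03, 0, 0.0854], [0, 0, 0, 0, -0.03, 0, 0.0854], [0, 0, 0, 0, -0.03, 0, 0.0854], [0, 0, 0, 0, -0.03, 0, 0.0854], [0, 0, 0, 0, -0.03, 0, 0.0854], [0, 0, 0, 0, -0.03, 0, 0.0854], [0, 0, 0, 0, 0, 0, 0.0854]],
  ],
)

```text
t: 24.8
ee_pos: [405.2, 27.4, 24.3]
orientation: [[-0.0, 1.0, -0.002], [1.0, 0.0, 0.001], [0.001, -0.002, -1.0]]
ft_force: [0.3, 0.5, 0.6]
opening: 1.0
```

Emit:
arm_command(
  deltas=[
    [[0, 0, -0.1428, 0, 0, 0, 0.0854], [0, 0, -0.1428, 0, 0, 0, 0.0854], [0, 0, -0.1428, 0, 0, 0, 0.0854], [0, 0, -0.1428, 0, 0, 0, 0.0854], [0, 0, -0.1428, 0, 0, 0, 0.0854], [0, 0, -0.1428, 0, 0, 0, 0.0854], [0, 0, -0.1428, 0, 0, 0, 0.0854], [0, 0, -0.1428, 0, 0, 0, 0.0854], [0, 0, -0.1428, 0, 0, 0, 0.0854], [0, 0, -0.1428, 0, 0, 0, 0.0854], [0, 0, -0.1428, 0, 0, 0, 0.0854], [0, 0, 0, 0, 0, 0, 0.0854]],
  ],
)

```text
t: 26.0
ee_pos: [409.1, 27.1, 25.5]
orientation: [[-1.0, -0.001, 0.001], [-0.001, 1.0, 0.001], [-0.001, 0.001, -1.0]]
ft_force: [0.2, 0.1, -0.1]
opening: 0.999
```

```bash
python3 - <<'E'
from meas import *
c=where();print(env.read_state()['orientation'].round(4))
s=snap('scene','s3');cv2.imwrite('pics/s3c.png',cv2.resize(cv2.cvtColor(s['frame'][110:310,300:560],cv2.COLOR_RGB2BGR),None,fx=3,fy=3,interpolation=cv2.INTER_CUBIC))
E
```

```text
26.05 [409.   27.1  25.5] [ 0.3 -0.6  0.3]
311 [570.51491349  97.31601281] [721.7001969  273.96529312] ((646.1619873046875, 185.6405792236328), (176.70303344726562, 151.1049346923828), 89.9159164428711)
[[-1.0e+00  3.1e-03  9.0e-04]
 [ 3.1e-03  1.0e+00  5.0e-04]
 [-9.0e-04  5.0e-04 -1.0e+00]]
```

View pics/s3c.png

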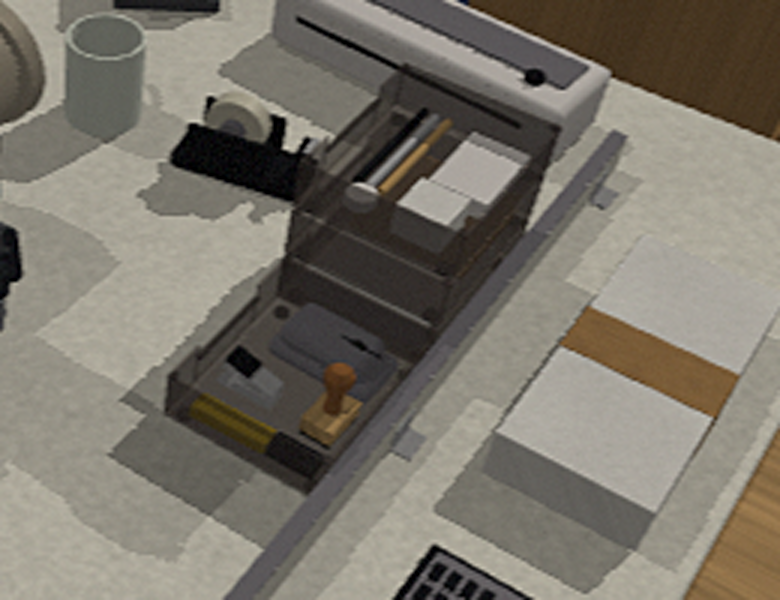

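The crop shows the tray flush to the stack and rail, with the stamp upright at (337,390) and its contents in place. One light +x press confirms rail contact: flush should show again at TCP x≈559.7.

Emit:
arm_command(
  deltas=[
    [[0, 0, 0, 0, 0.02, 0, 0.0854], [0, 0, 0, 0, 0.03, 0, 0.0854], [0, 0, 0, 0, 0.03, 0, 0.0854], [0, 0, 0, 0, 0.03, 0, 0.0854], [0, 0, 0, 0, 0.03, 0, 0.0854], [0, 0, 0, -0.02, 0.02, 0, 0.0854], [0, 0, 0, -0.03, 0, 0, 0.0854], [0, 0, 0, -0.03, 0, 0, 0.0854], [0, 0, 0, -0.03, 0, 0, 0.0854], [0, 0, 0, -0.02, 0, 0, 0.0854], [0, 0, 0, -0.01, 0, 0, 0.0854], [0, 0, 0, 0, 0, 0, 0.0854]],
  ],
)

```text
t: 27.3
ee_pos: [549.5, 187.0, 25.1]
orientation: [[-1.0, 0.003, 0.001], [0.003, 1.0, 0.0], [-0.001, 0.0, -1.0]]
ft_force: [-0.2, 0.1, 0.1]
opening: 1.001
```

Emit:
arm_command(
  deltas=[
    [[0, 0, 0, -0.002, 0, 0, 0.0854], [0, 0, 0, -0.002, 0, 0, 0.0854], [0, 0, 0, -0.002, 0, 0, 0.0854], [0, 0, 0, 0, 0, 0, 0.0854]],
  ],
)

```text
t: 27.7
ee_pos: [554.4, 187.1, 25.5]
orientation: [[-1.0, 0.0, 0.0], [0.0, 1.0, 0.0], [-0.0, 0.0, -1.0]]
ft_force: [-0.9, 0.2, 0.5]
opening: 0.998
```

Emit:
arm_command(
  deltas=[
    [[0, 0, 0, -0.002, 0, 0, 0.0854], [0, 0, 0, -0.001, 0, 0, 0.0854], [0, 0, 0, -0.001, 0, 0, 0.0854]],
  ],
)

```text
t: 28.0
ee_pos: [558.4, 187.1, 25.3]
orientation: [[-1.0, 0.0, 0.0], [0.0, 1.0, 0.0], [-0.0, 0.0, -1.0]]
ft_force: [-0.1, -0.6, -0.0]
opening: 1.001
```

Emit:
arm_command(
  deltas=[
    [[0, 0, 0, -0.001, 0, 0, 0.0854]],
  ],
)

```text
t: 28.1
ee_pos: [559.4, 187.1, 25.3]
orientation: [[-1.0, 0.0, -0.0], [0.0, 1.0, 0.0], [0.0, 0.0, -1.0]]
ft_force: [-0.2, -0.0, 0.2]
opening: 0.998
```

Emit:
arm_command(
  deltas=[
    [[0, 0, 0, -0.001, 0, 0, 0.0854]],
  ],
)

```text
t: 28.2
ee_pos: [559.7, 187.0, 25.3]
orientation: [[-1.0, 0.0, -0.002], [0.0, 1.0, -0.0], [0.002, -0.0, -1.0]]
ft_force: [-9.1, -1.7, 5.9]
opening: 1.002
```

Contact came at the same place (559.7), so the tray is still flush with the rail. I retreat and make the final check.

Emit:
arm_command(
  deltas=[
    [[0, 0, 0, 0.002, 0, 0, 0.0854], [0, 0, 0, 0.01, 0, 0, 0.0854], [0, 0, 0, 0.03, 0, 0, 0.0854], [0, 0, 0, 0.03, 0, 0, 0.0854], [0, 0, 0, 0.03, 0, 0, 0.0854], [0, 0, 0, 0.03, -0.01, -0.02, 0.0854], [0, 0, 0, 0.02, -0.03, -0.03, 0.0854], [0, 0, 0, 0, -0.03, -0.03, 0.0854], [0, 0, 0, 0, -0.03, -0.03, 0.0854], [0, 0, 0, 0, -0.03, 0, 0.0854], [0, 0, 0, 0, 0, 0, 0.0854], [0, 0, 0, 0, 0, 0, 0.0854]],
  ],
)

```text
t: 29.4
ee_pos: [408.4, 56.8, 135.3]
orientation: [[-1.0, 0.002, 0.001], [0.002, 1.0, 0.0], [-0.001, 0.0, -1.0]]
ft_force: [-0.6, 0.2, 0.3]
opening: 0.998
```

```bash
python3 - <<'E'
from meas import *
where();c=snap('top','t3')
def show(nm,*a):
    P,q,sd,n=edge(c,*a);print(nm,'deg %.2f'%np.degrees(np.arctan(q[0])),P.mean(0).round(1),'sd %.2f n %d'%(sd,n))
show('front',True,205,226,(222,276),4,1)
d=np.load('pics/t0.npz')['frame'].astype(int);df=abs(c['frame'].astype(int)-d).max(2)
for n,(u0,u1,v0,v1) in dict(stapler=(490,530,240,305),notes=(480,530,322,368),mug=(118,165,315,355),tape=(130,172,234,296)).items(): print(n,'changed px',(df[v0:v1,u0:u1]>40).sum())
cv2.imwrite('pics/t3c.png',cv2.resize(cv2.cvtColor(c['frame'][110:310,100:400],cv2.COLOR_RGB2BGR),None,fx=2,fy=2))
E
```

```text
29.45 [408.2  57.3 135. ] [ 0.   0.3 -0. ]
298 [570.5247315   97.13909389] [721.80386184 273.99802955] ((646.189697265625, 185.61972045898438), (151.13677978515625, 176.9012908935547), 0.09862709045410156)
front deg -0.20 [571.7 191.3] sd 0.41 n 54
stapler changed px 0
notes changed px 55
mug changed px 0
tape changed px 0
```

View pics/t3c.png

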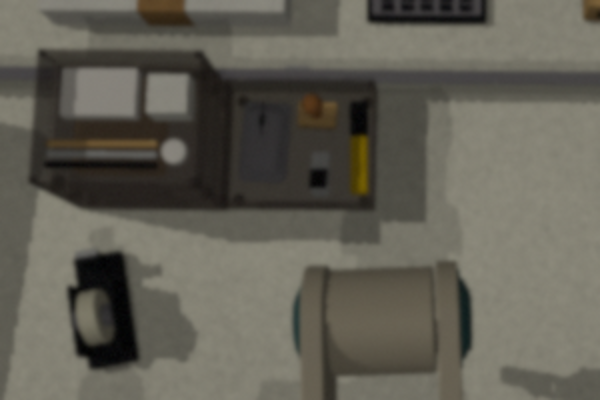

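The final view shows the tray flush with the rail and the stack, and its contents in place. The 55 changed pixels in the notes box are most likely a moving arm shadow, since the arm never went near it.

```bash
python3 -c "
from plant import env
print(env.job_done())"
```

```text
the job is handed in; nothing more can be done
None
```

I pushed the tray into place with the two open fingertips, and handed the job in at about 29.5 s with the arm clear.

I pushed it sideways on its right wall towards the stack, then back to the rail, then sideways against the stack. A last light push checked the rail again.

**Contact:** the rail stopped the tray at 13–17 N and the stack stopped it at about 12 N. The repeat rail push met contact at the same point (TCP x 559.7, 9 N), so the tray had not come away from the rail.

**Squareness:** the last top view puts the tray's yaw within about 0.2° of square. Its depth points give x 570.5–721.8, with the rail face at about 720 mm (2 mm calibration). The stamp is upright and the other contents are in place.

**Other objects:** the stapler, mug and tape images were unchanged. The notes area showed 55 changed pixels. I think that was the arm's shadow, because the arm never went near it, but I did not check further.

**Readings that disagreed:** some early image edge fits were bad. The rail foot read 710–712 mm against about 720 mm at its top edge, the first fit of the tray's right edge was off, and several wrist-view line angles were meaningless. I set the final position by contact force and depth instead.

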